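# Register the mixing bowl and stir two batches of mill beads together

### The job

Slide the mixing bowl along the bench, without lifting it, until its square base is fully home against both orange stops; then take the stirrer from its holder and, with its foot down among the beads close to the bowl's floor, stir counter-clockwise (seen from above) in circles round the bowl's middle for at least two full turns, and go on until each half of the bowl, either side of the blue line, holds beads of both colours. Touch the beads only with the stirrer and keep them all in the bowl; finally stand the stirrer back upright in its holder, and leave the bowl fully home against both stops and the jars and meal tray undisturbed.

Things in the scene. Friction and masses are not known exactly. Their poses are not given: they have to be found in the camera images.
- station: fixed white mat with two orange stop fences, 24 mm high, 14 mm thick, 165 mm long, at a right angle. Origin at bench level in their inner corner; x points roughly away from the robot. Far stop: inner face x=0, runs to -y; left stop: inner face y=0, runs to -x. When the bowl is home its centre is at x=-75, y=-75 mm in this frame, axes parallel
- bowl: loose 0.75 kg bowl on a square base: 150 x 150 mm, 16 mm high; steel bowl with flat inner floor of 42 mm radius, 18 mm above the underside, sloping walls, rim 70 mm inner and 75 mm outer radius, 48 mm above the underside. Origin at the centre of its underside. A blue line across the floor (y=0, along x) parts its left half (+y) from its right (-y)
- stirrer: stirring rod 150 mm long, standing upright in the holder: white ceramic foot (22 mm diameter, 0-30 mm above its lower end), steel shaft (12 mm diameter, 30-60 mm), blue square grip (24 x 24 mm, 60-150 mm); 0.12 kg. Origin at the centre of the foot's lower face, z up along the rod
- holder: fixed grey holder, 56 x 56 mm, 55 mm high, on a 90 mm square steel base plate, with a 34 mm square pocket open at the top; origin at the centre of its underside
- holder_in (a point): centre of the holder's pocket floor, 11 mm above the bench; the stirrer's foot stands here
- red0: red chunky round bead of slippery glazed ceramic, a 26 mm ball with a dark bore, 28 g, lying in the bowl; origin at its centre. Starts in the bowl's left (+y) half
- red1: red chunky round bead of slippery glazed ceramic, a 26 mm ball with a dark bore, 28 g, lying in the bowl; origin at its centre. Starts in the bowl's left (+y) half
- red2: red chunky round bead of slippery glazed ceramic, a 26 mm ball with a dark bore, 28 g, lying in the bowl; origin at its centre. Starts in the bowl's left (+y) half
- white0: white chunky round bead of slippery glazed ceramic, a 26 mm ball with a dark bore, 28 g, lying in the bowl; origin at its centre. Starts in the bowl's right (-y) half
- white1: white chunky round bead of slippery glazed ceramic, a 26 mm ball with a dark bore, 28 g, lying in the bowl; origin at its centre. Starts in the bowl's right (-y) half
- white2: white chunky round bead of slippery glazed ceramic, a 26 mm ball with a dark bore, 28 g, lying in the bowl; origin at its centre. Starts in the bowl's right (-y) half
- jar_a: bystander: clear sample jar with red lid, 64 mm diameter, 75 mm high, to the right of the work; origin at the centre of its underside
- jar_b: bystander: clear sample jar with red lid, 64 mm diameter, 75 mm high, to the left of the work; origin at the centre of its underside
- meal_tray: bystander: black meal tray sealed with a green film, 164 x 124 mm, 36 mm high, right of the station; origin at the centre of its underside

How it is judged:
On the way, in this order (a step that is already met when the one before it is completed fails the run):
1. the bowl's base stands fully home against both stops (x of bowl in the frame of station above -0.0785 m and y of bowl in the frame of station above -0.0785 m and angle between the x axis of bowl and the x axis of station, either way round below 0.04 rad), for 0.2 s.
2. stirring counter-clockwise: the stirrer's foot, down among the beads, passes the far left quarter of the bowl (x of stirrer in the frame of bowl between 0.004 and 0.06 m and y of stirrer in the frame of bowl between 0.004 and 0.06 m and z of stirrer in the frame of bowl below 0.032 m), for 0.04 s.
3. stirring counter-clockwise: the stirrer's foot, down among the beads, passes the near left quarter of the bowl (x of stirrer in the frame of bowl between -0.06 and -0.004 m and y of stirrer in the frame of bowl between 0.004 and 0.06 m and z of stirrer in the frame of bowl below 0.032 m), for 0.04 s.
4. stirring counter-clockwise: the stirrer's foot, down among the beads, passes the near right quarter of the bowl (x of stirrer in the frame of bowl between -0.06 and -0.004 m and y of stirrer in the frame of bowl between -0.06 and -0.004 m and z of stirrer in the frame of bowl below 0.032 m), for 0.04 s.
5. stirring counter-clockwise: the stirrer's foot, down among the beads, passes the far right quarter of the bowl (x of stirrer in the frame of bowl between 0.004 and 0.06 m and y of stirrer in the frame of bowl between -0.06 and -0.004 m and z of stirrer in the frame of bowl below 0.032 m), for 0.04 s.
6. stirring counter-clockwise: the stirrer's foot, down among the beads, passes the far left quarter again of the bowl (all of step 2), for 0.04 s.
At the end, for the whole second after the job is handed in: All beads rest in the bowl, each half (by bead centres) with at least one red and one white; its base is within 3.5 mm of both stops, parallel within 0.04 rad; the released stirrer stands upright (within 0.2 rad) in its holder, lower end within 14 mm of the pocket floor's centre (all of step 1 and horizontal distance between each of red0, red1, red2, white0, white1, white2 and bowl below 0.065 m and z of each of red0, red1, red2, white0, white1, white2 in the frame of bowl below 0.055 m and y of any of red0, red1, red2 in the frame of bowl above 0 m and y of any of red0, red1, red2 in the frame of bowl below 0 m and y of any of white0, white1, white2 in the frame of bowl above 0 m and y of any of white0, white1, white2 in the frame of bowl below 0 m and distance between stirrer and holder_in below 0.014 m and angle between stirrer's own z axis and vertical below 0.2 rad and linear speed of each of bowl, stirrer, red0, red1, red2, white0, white1, white2 below 0.02 m/s); the robot touches nothing.
It fails at once if a bystander (jar or meal tray) is moved by more than 20 mm or tipped (distance of any of jar_a, jar_b, meal_tray from where it was at the start of the episode above 0.02 m or angle between any of jar_a, jar_b, meal_tray's own z axis and vertical above 0.3 rad).
It fails at once if the gripper touches a bead (contact force between any of the arm, the fingers and red0 above 0.5 N or contact force between any of the arm, the fingers and red1 above 0.5 N or contact force between any of the arm, the fingers and red2 above 0.5 N or contact force between any of the arm, the fingers and white0 above 0.5 N or contact force between any of the arm, the fingers and white1 above 0.5 N or contact force between any of the arm, the fingers and white2 above 0.5 N).
It fails at once if a bead leaves the bowl (horizontal distance between any of red0, red1, red2, white0, white1, white2 and bowl above 0.075 m).
It fails at once if the bowl is lifted off the bench or tipped (height (world z) of bowl above 0.015 m or angle between bowl's own z axis and vertical above 0.15 rad).
It also fails if it takes over 72 s, if anything falls off the work surface, if the arm or the gripper's body presses on something with over 40 N, if the wrist force passes 120 N, or if a joint passes its speed limit or range.

### The arm

A 7-joint arm with a two-finger parallel gripper is mounted at the origin on the work surface. World frame = base frame: x ahead of the robot, y to its left, z up, the work surface at z = 0. Lengths are in m, angles in rad, forces in N, time in s.
With the tool pointing down it reaches from about 0.35 to 0.9 m from the base axis. Payload 8.1 kg.
Tool frame: the origin (TCP) lies midway between the tips of the shut fingers; the grasp point (between the pads) lies 19 mm behind it (r.pinch_z is the z of the grasp point in the tool frame, in m); z points along the fingers, y is the line along which they close (so a half turn about z gives the same grasp; the last joint's range is limited). The gripper opens to 85 mm and grips with 20 to 120 N. Pads are 22 mm wide; open, the fingers measure 114 mm over their backs; the gripper's body (76 mm by 85 mm) begins 54 mm behind the grasp point. The pads swing forward as they close: fully open they stand 13 mm farther back than shut.
Start: joints at [1.242, 0.434, 0.025, 1.573, -0.012, 1.134, -0.075], TCP at [0.14, -0.609, 0.231] pointing down, gripper open.
Joint ranges: [-2.62, 2.62], [-0.44, 2.09], [-1.27, 1.32], [0.08, 2.57], [-1.32, 4.46], [0.12, 2], [-2.74, 2.74]. Speed limits (rad/s): [2.22, 2.22, 3.01, 3.01, 3.14, 3.14, 3.14].

### API

Orientations are given as a rotation vector (axis times angle).
In Python, from bench import r gives the robot as it stands.
- The arm moves only by the shell command python3 -m pendant 'ROWS' [FORCE]. ROWS is a JSON object of lists of equal length, an entry for each row: "claw": the finger opening in mm, from 0 to 85.4; "travel": the shift along the tool's x, y, z in mm, a list of three; "dr": the turn, a rotation vector about the tool's x, y, z in rad, a list of three. In form: {"claw": [claw, ...], "travel": [[x, y, z], ...], "dr": [[ax, ay, az], ...]}. A call has 1 to 5 rows; each row is the pose to reach, as a shift and turn from the pose commanded when the call began, along the tool's axes at that moment; what a row does not reach only later rows make up. A row lasts 1/8 s, in which the tool goes at most 62.5 mm and 10.7 degrees, less where a joint would pass 70% of its speed; a pose out of reach is approached as far as the arm can. A call with a gripper value outside its range is refused whole. The fingers move at their own pace and stop on an object; FORCE is the grip in N (left out, the last holds). Time passes only in rows, so rows that repeat a pose let the fingers close. It gives the time, the measured TCP pose, the force, the opening and the grip force at its end, in the units of the state.
- r.observe(): the state, without advancing time (a new reading comes with each control period).
- r.snapshot(name): name is "scene" or "top" or "wrist"; returns (picture, depth): 384x512x3 uint8, red, green, blue; 384x512 float32, m along the optical axis (not along the pixel's ray), 0 where there is no reading.
- r.camera_params(name): a dict with "intrinsics" (3x3 intrinsics, pixels), "xyz" and "rotation" of the camera in the world; the wrist camera has in their place "tool_from_camera" (4x4, takes a point from camera to tool coordinates, whose origin is the TCP and whose axes are the flange's). Camera axes: x right, y up, looking along -z (the intrinsics and any distortion apply to the point x, -y, -z); pixel columns grow to the right and rows downward; lengths in m; the calibration is good to about 2 mm. A picture is of the moment at which its call begins: read the wrist's pose just before it. camera_params takes no time and is no camera call.
- r.sign_off(): hands the job in; it is judged then, once.
Trained networks look in the newest picture that a camera, given by its name, has taken for a name from the list of things; names that differ only in an ending like _2 or _b are one class to them, and where a whole thing is asked for, a point or a joint stands for the part that bears it (a point fixed in the world has none). Each returns a list of dicts, best first, with "confidence" (0 to 1); they miss things now and then, are a little off and sometimes report something else, mostly with a low value. They report only what shows in the picture. A call takes as long as a camera call.
- r.silhouettes(camera, target): "pixels" (384x512 bool, what is visible of it) and "box" ([left, top, right, bottom] in pixels, round what is visible of it).
- r.tip_of(camera, target): "location" ([column, row] in pixels: a listed point, or the origin of a listed thing).
The state is a dict: "time_s": time; "q": joint angles; "dq": joint speeds; "effort": joint torques, N m; "ee_pos": TCP position; "tool_rot": TCP orientation; "force": force on the tool from outside, world axes, zero at the start; "torque": the same for the moment, N m; "finger_gap": finger opening in m; "grip_force": force on a finger pad.
Only numpy, scipy, OpenCV 4.12 (cv2) and the standard library are available. Lean on these libraries where they do the work, as an engineer would, in place of code of your own. Each camera call takes 0.05 s, during which the arm holds its last target. There are 200 camera calls.

## Working session

There is one attempt and no reset: what is moved stays moved. The work goes in short steps, Python scripts to look and compute and a shell command to move; the robot and the scene stay as the last step left them, time stands still between calls to the robot, and variables do not carry over. Pictures are saved under pics/ and viewed, at most 10 in all, crops included, and the job is handed in when it is done.

```bash
mkdir -p pics; ls
cat > h.py <<'E'
import numpy as np, cv2
from bench import r
from scipy.spatial.transform import Rotation as R
def cam(name):
    p=r.camera_params(name); K=np.array(p["intrinsics"])
    if name=="wrist":
        s=r.observe(); T=np.eye(4); T[:3,:3]=R.from_rotvec(s["tool_rot"]).as_matrix(); T[:3,3]=s["ee_pos"]
        T=T@np.array(p["tool_from_camera"])
    else:
        T=np.eye(4); ro=np.array(p["rotation"]); T[:3,:3]=ro if ro.shape==(3,3) else R.from_rotvec(ro).as_matrix(); T[:3,3]=p["xyz"]
    return K,T
def shot(name,file=None):
    K,T=cam(name); im,d=r.snapshot(name)
    if file: cv2.imwrite("pics/"+file,im[:,:,::-1])
    return im,d,K,T
def cloud(d,K,T):
    v,u=np.mgrid[:384,:512]; P=np.stack([(u-K[0,2])/K[0,0]*d,-(v-K[1,2])/K[1,1]*d,-d],-1)
    return P@T[:3,:3].T+T[:3,3]
E
python3 - <<'E'
from h import *
print(r.observe()); print(r.pinch_z)
for n in("top","scene"):
    p=r.camera_params(n); print(p)
    im,d,K,T=shot(n,n+"0.png"); P=cloud(d,K,T)
    np.savez(n+".npz",im=im,d=d,P=P)
    for t in["station","bowl","stirrer","holder","red0","white0","jar_a","meal_tray"]:
        for s in r.silhouettes(n,t)[:4]:
            m=s["pixels"]&(d>0); print(n,t,round(s["confidence"],2),s["box"],np.median(P[m],0).round(3), P[m].min(0).round(3),P[m].max(0).round(3))
E
```

```text
pics
{'time_s': 0.0, 'q': array([ 1.24241403,  0.43519464,  0.02497694,  1.5741455 , -0.01159314,
        1.13401721, -0.07511984]), 'dq': array([-0.00162342,  0.00024088,  0.00085969,  0.00101613,  0.00155559,
        0.00052958, -0.00033325]), 'effort': array([-2.72831003e-04, -6.70472217e+01,  1.02499735e+00, -3.16217637e+01,
        1.55655871e-02,  1.26865160e-02, -7.57611019e-06]), 'ee_pos': array([ 0.13973519, -0.60862749,  0.23052492]), 'tool_rot': array([-3.12003623e+00, -3.53584892e-01,  5.24899298e-04]), 'force': array([0.22374465, 1.64578965, 0.23778038]), 'torque': array([-0.03389826,  0.02696264, -0.01885244]), 'grip_force': 0.0, 'finger_gap': 0.08527660096078599}
-0.0187
{'intrinsics': array([[482.6913615 ,   0.        , 264.92873658],
       [  0.        , 482.6913615 , 184.03218224],
       [  0.        ,   0.        ,   1.        ]]), 'xyz': array([ 0.36634528, -0.05664538,  1.26640085]), 'rotation': array([ 0.14444363, -0.12999852, -1.57372946])}
top station 0.88 [187.4, 133.9, 305.4, 250.8] [ 0.588 -0.003  0.001] [ 0.423 -0.152 -0.01 ] [0.726 0.152 0.053]
top stat
[... 2416 characters left out ...]
3 0.023] [0.597 0.037 0.044]
scene white0 0.65 [331.3, 307.4, 363.9, 350.7] [0.64  0.333 0.072] [ 0.603  0.279 -0.003] [0.662 0.358 0.078]
scene white0 0.51 [285.7, 193.2, 292.9, 201.8] [0.529 0.002 0.038] [ 0.519 -0.007  0.03 ] [0.539 0.009 0.046]
scene white0 0.4 [264.0, 203.2, 274.5, 217.0] [ 0.585 -0.006  0.037] [ 0.562 -0.034  0.015] [0.598 0.004 0.045]
scene jar_a 0.8 [227.3, 86.0, 251.0, 118.7] [ 0.44  -0.359  0.049] [ 0.402 -0.454 -0.001] [ 0.463 -0.343  0.079]
scene jar_a 0.8 [330.5, 308.1, 363.8, 348.0] [0.64  0.332 0.072] [ 0.581  0.275 -0.003] [0.662 0.358 0.078]
scene meal_tray 0.83 [147.9, 103.9, 217.9, 152.2] [ 0.609 -0.383  0.034] [ 0.504 -0.497 -0.004] [ 0.689 -0.331  0.04 ]
```

View pics/top0.png

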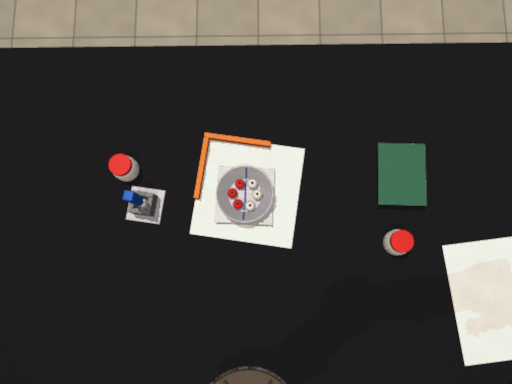

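View pics/scene0.png

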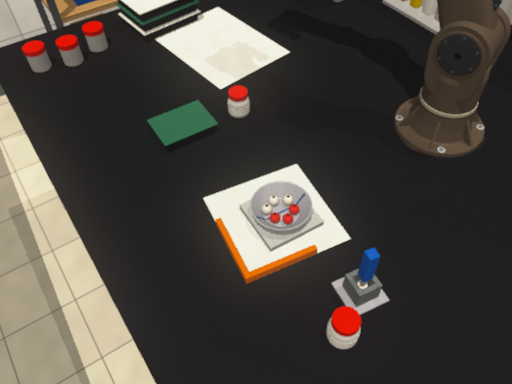

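The top view shows the bowl at (246,194), the orange stops' corner at (206,135), and the stirrer in its holder at (137,202), with jar_b at (123,167) beside it. The scene view agrees. Next I'll fit the exact poses.

Run:
```python
import numpy as np,cv2
from scipy.optimize import least_squares
for n in("top","scene"):
    f=np.load(n+".npz"); im=f["im"].astype(int);P=f["P"];d=f["d"]
    roi=(d>0)&(P[...,0]>.38)&(P[...,0]<.78)&(P[...,1]>-.2)&(P[...,1]<.2)&(P[...,2]<.1)
    orange=(im[...,0]>150)&(im[...,1]>40)&(im[...,1]<130)&(im[...,2]<60)&roi&(P[...,2]>.018)&(P[...,2]<.03)
    Q=P[orange]; 
    # fit: corner (cx,cy), yaw t ; union of L shape top: signed distances to strip centre lines
    def res(p):
        c,s=np.cos(p[2]),np.sin(p[2]); D=Q[:,:2]-p[:2]; x=D@[c,s]; y=D@[-s,c]
        return np.minimum(abs(x-.007),abs(y-.007))
    best=least_squares(res,[.72,.14,-.1],loss="soft_l1",f_scale=.003)
    p=best.x; c,s=np.cos(p[2]),np.sin(p[2]); X=(Q[:,:2]-p[:2])@np.array([[c,-s],[s,c]])
    print(n,"station",p.round(4),len(Q),np.percentile(X,[1,99],axis=0).round(3).tolist(), Q[:,2].mean().round(4))
    print(" home", (p[:2]+np.array([[c,-s],[s,c]])@[-.075,-.075]).round(4))
    rim=roi&(P[...,2]>.043)&(P[...,2]<.056)&(abs(P[...,0]-.555)<.1)&(abs(P[...,1]-.01)<.1)
    Q=P[rim][:,:2]
    b=least_squares(lambda q:np.hypot(*(Q-q[:2]).T)-.0725,[.555,.01],loss="soft_l1",f_scale=.002).x
    print(" bowl",b.round(4),len(Q))
    rr=np.hypot(P[...,0]-b[0],P[...,1]-b[1])
    base=roi&(P[...,2]>.012)&(P[...,2]<.020)&(rr>.076)&(rr<.11)
    Q=P[base][:,:2]-b
    # yaw: max |x|,|y| -> 75
    best=min(np.linspace(-.5,.5,201),key=lambda t:np.percentile(np.abs(Q@np.array([[np.cos(t),-np.sin(t)],[np.sin(t),np.cos(t)]])).max(1),97))
    print(" base yaw",best,len(Q),cv2.minAreaRect(Q.astype(np.float32)*1000))
    blue=(im[...,2]>im[...,0]+40)&(im[...,2]>im[...,1]+20)&(rr<.06); Q=P[blue][:,:2]
    l=cv2.fitLine(Q.astype(np.float32),cv2.DIST_HUBER,0,.01,.01).ravel(); print(" blue yaw",np.arctan(l[1]/l[0]))
    g=(im[...,2]>im[...,0]+60)&(P[...,1]>.22)&(P[...,1]<.33)&(P[...,2]>.1)&(d>0)
    Q=P[g]; t=Q[Q[:,2]>.152]; print(" grip",len(Q),len(t),np.median(t,0).round(4) if len(t) else 0,Q[:,2].max(),[cv2.minAreaRect((t[:,:2]*1000).astype(np.float32))] if len(t)>4 else 0, Q.min(0).round(3),Q.max(0).round(3))
    h=(P[...,2]>.048)&(P[...,2]<.062)&(abs(P[...,0]-.535)<.05)&(abs(P[...,1]-.265)<.05)&(d>0)
    print(" holder",cv2.minAreaRect((P[h][:,:2]*1000).astype(np.float32)),h.sum())
    h=(P[...,2]>-.003)&(P[...,2]<.01)&(abs(P[...,0]-.53)<.07)&(abs(P[...,1]-.265)<.07)&(d>0)&(im.min(-1)>90)
    print(" plate",cv2.minAreaRect((P[h][:,:2]*1000).astype(np.float32)),h.sum())
```

```text
top station [ 0.7077  0.1075 -0.1409] 202 [[-0.157, -0.162], [0.018, 0.012]] 0.0231
 home [0.6229 0.0438]
 bowl [0.5568 0.008 ] 566
 base yaw -0.05499999999999999 493 ((0.19937896728515625, 0.42200469970703125), (149.98171997070312, 149.81539916992188), 86.59779357910156)
 blue yaw -0.06971387
 grip 171 108 [0.5361 0.2714 0.1602] 0.1653990533956784 [((537.3604736328125, 273.28802490234375), (25.432273864746094, 24.03543472290039), 76.53450775146484)] [0.523 0.259 0.101] [0.551 0.285 0.165]
 holder ((535.3225708007812, 271.50225830078125), (56.33419418334961, 56.03047180175781), 81.10216522216797) 269
 plate ((537.3350830078125, 271.5764465332031), (92.76812744140625, 93.56041717529297), 81.47187805175781) 572
scene station [ 0.7129  0.1078 -0.1511] 783 [[-0.16, -0.161], [0.013, 0.013]] 0.0225
 home [0.6274 0.0449]
 bowl [0.5564 0.0107] 453
 base yaw -0.07 417 ((-0.7852096557617188, 0.23217010498046875), (150.92079162597656, 151.25076293945312), 86.21038818359375)
 blue yaw -0.052906178
 grip 381 159 [0.5391 0.2765 0.1593] 0.16319395864628072 [((537.4083862304688, 275.0327453613281), (24.669246673583984, 23.59283447265625), 78.23553466796875)] [0.524 0.261 0.1  ] [0.551 0.289 0.163]
 holder ((535.4644165039062, 273.9383544921875), (56.9465446472168, 56.951385498046875), 81.28118133544922) 381
 plate ((532.8199462890625, 270.62982177734375), (97.83563232421875, 93.8714370727539), 82.39949035644531) 639
```

```bash
cat >> h.py <<'E'
O=np.array([.7103,.1077]); YS=-.148
def S(x,y,O=O,Y=YS):
    c,s=np.cos(Y),np.sin(Y); return O+[c*x-s*y,s*x+c*y]
def rows(xy,z,xang):
    "mm shift in tool axes and dr z to reach the pose (tool down, tool x at world angle xang)"
    o=r.observe(); M=R.from_rotvec(o["tool_rot"]); d=M.inv().apply(np.r_[xy,z]-o["ee_pos"])*1000
    G=R.from_matrix(np.array([[np.cos(xang),np.sin(xang),0],[np.sin(xang),-np.cos(xang),0],[0,0,-1]]).astype(float))
    print("t",o["time_s"],"travel",d.round(1),"dr",(M.inv()*G).as_rotvec().round(3),"F",o["force"].round(1),"pos",o["ee_pos"].round(4),"gap",round(o["finger_gap"],4))
E
python3 -c "
from h import *
rows(S(-.137,-.232),.06,YS+np.pi/2)"
python3 -m pendant '{"claw":[85,85,85,85,85],"travel":[[50,-40,0],[100,-80,10],[145,-116,20],[190,-152,30],[235,-188,40]],"dr":[[0,0,-0.15],[0,0,-0.3],[0,0,-0.45],[0,0,-0.6],[0,0,-0.75]]}' 30
python3 -c "
from h import *
rows(S(-.137,-.232),.06,YS+np.pi/2)"
```

```text
t 0.9 travel [ 504.1 -405.1  171.3] dr [ 0.     0.    -1.197] F [-0.4  1.1 -1.3] pos [ 0.1399 -0.6092  0.2313] gap 0.0854
time_s: 1.52
ee_pos: [0.328, -0.3719, 0.1914]
tool_rot: [2.771, 1.479, 0.0]
force: [1.2, -0.8, 0.5]
finger_gap: 0.0852
grip_force: 0.0
t 1.525 travel [342.9  26.1 131.3] dr [ 0.001  0.    -0.442] F [ 1.2 -0.8  0.5] pos [ 0.328  -0.3719  0.1914] gap 0.0852
```

```bash
python3 -m pendant '{"claw":[85,85,85,85,85],"travel":[[60,5,10],[120,10,20],[180,14,40],[240,18,60],[300,23,80]],"dr":[[0,0,-0.15],[0,0,-0.3],[0,0,-0.44],[0,0,-0.44],[0,0,-0.44]]}'
python3 -c "
from h import *
rows(S(-.137,-.232),-.004,YS+np.pi/2)"
```

```text
time_s: 2.15
ee_pos: [0.5137, -0.1385, 0.1118]
tool_rot: [2.387, 2.041, 0.0]
force: [1.6, -0.9, 0.0]
finger_gap: 0.0849
grip_force: 0.0
t 2.15 travel [ 40.7  20.8 115.8] dr [ 0.001  0.    -0.008] F [ 1.6 -0.9  0. ] pos [ 0.5137 -0.1385  0.1118] gap 0.0849
```

```bash
python3 -m pendant '{"claw":[85,85,85,85],"travel":[[41,21,40],[41,21,80],[41,21,100],[41,21,102]],"dr":[[0,0,0],[0,0,0],[0,0,0],[0,0,0]]}'
python3 -m pendant '{"claw":[85,85,85,85],"travel":[[0,0,5],[0,0,9],[0,0,12],[0,0,12]],"dr":[[0,0,0],[0,0,0],[0,0,0],[0,0,0]]}'
python3 - <<'E'
from h import *
rows(S(-.137,-.161),-.004,YS+np.pi/2)
shot("wrist","w1.png"); shot("scene","s1.png")
E
```

```text
time_s: 2.65
ee_pos: [0.5387, -0.1024, 0.0089]
tool_rot: [-2.385, -2.042, 0.003]
force: [-0.6, -1.0, 0.0]
finger_gap: 0.0852
grip_force: 0.0
time_s: 3.15
ee_pos: [0.5396, -0.1026, -0.0017]
tool_rot: [2.387, 2.042, 0.0]
force: [-0.5, -0.1, 0.1]
finger_gap: 0.0848
grip_force: 0.0
t 3.15 travel [72.2  0.3  2.3] dr [ 0.     0.    -0.007] F [-0.5 -0.1  0.1] pos [ 0.5396 -0.1026 -0.0017] gap 0.0848
```

View pics/s1.png

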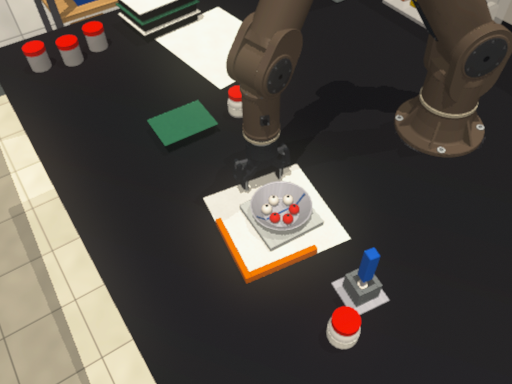

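The scene view shows the open fingers at (242,175) and (283,160), straddling behind the bowl's right face. I'll lower 4 mm and push slowly toward the left stop.

```bash
python3 -m pendant '{"claw":[85,85,85,85,85],"travel":[[8,0,5],[16,0,5],[24,0,5],[32,0,5],[40,0,5]],"dr":[[0,0,0],[0,0,0],[0,0,0],[0,0,0],[0,0,0]]}'
python3 -m pendant '{"claw":[85,85,85,85],"travel":[[6,0,0],[12,0,0],[18,0,0],[22,0,0]],"dr":[[0,0,0],[0,0,0],[0,0,0],[0,0,0]]}'
python3 - <<'E'
from h import *
rows(S(-.137,-.161),-.006,YS+np.pi/2)
E
```

```text
time_s: 3.88
ee_pos: [0.5453, -0.0628, -0.007]
tool_rot: [-2.387, -2.042, 0.002]
force: [-2.7, -3.2, -1.1]
finger_gap: 0.0851
grip_force: 1.7
time_s: 4.38
ee_pos: [0.5493, -0.0409, -0.0068]
tool_rot: [2.387, 2.043, 0.0]
force: [-0.1, -4.8, -1.6]
finger_gap: 0.0852
grip_force: 1.9
t 4.375 travel [ 9.7  0.2 -0.8] dr [ 0.    -0.    -0.007] F [-0.1 -4.8 -1.6] pos [ 0.5493 -0.0409 -0.0068] gap 0.0852
```

```bash
python3 -m pendant '{"claw":[85,85,85,85],"travel":[[3,0,0],[5,0,0],[7,0,0],[7,0,0]],"dr":[[0,0,0],[0,0,0],[0,0,0],[0,0,0]]}' | grep -E "pos|force"
python3 -m pendant '{"claw":[85,85,85],"travel":[[2,0,0],[3,0,0],[3,0,0]],"dr":[[0,0,0],[0,0,0],[0,0,0]]}'| grep -E "pos|force"
```

```text
ee_pos: [0.5503, -0.0343, -0.0068]
force: [-0.5, -3.7, -1.8]
grip_force: 1.7
ee_pos: [0.5503, -0.0342, -0.0068]
force: [-1.4, -12.1, 2.1]
grip_force: 5.8
```

```bash
python3 -m pendant '{"claw":[85,85,85,85],"travel":[[-18,0,0],[-20,0,-50],[-20,0,-110],[-20,0,-120]],"dr":[[0,0,0],[0,0,0],[0,0,0],[0,0,0]]}' | grep -E "pos|force"
python3 - <<'E'
from h import *
print(r.observe()["q"].round(2))
rows(S(-.248,-.075),.06,YS)
im,d,K,T=shot("top"); P=cloud(d,K,T); np.savez("top1.npz",im=im,d=d,P=P)
rim=(d>0)&(P[...,2]>.043)&(P[...,2]<.056)&(abs(P[...,0]-.57)<.1)&(abs(P[...,1]-.05)<.1)
from scipy.optimize import least_squares
Q=P[rim][:,:2]
b=least_squares(lambda q:np.hypot(*(Q-q[:2]).T)-.0725,[.565,.05],loss="soft_l1",f_scale=.002).x
print("bowl",b,len(Q))
E
```

```text
ee_pos: [0.5504, -0.0507, 0.1174]
force: [0.6, 0.6, -1.0]
grip_force: 0.0
[ 0.29  0.47 -0.41  1.86  0.24  0.84 -0.39]
t 5.75 travel [ 104.3 -114.3   56.7] dr [ 0.004 -0.007  1.564] F [ 0.6  0.6 -1. ] pos [ 0.5504 -0.0507  0.1174] gap 0.0849
bowl [0.57230977 0.04699838] 397
```

```bash
python3 -m pendant '{"claw":[85,85,85,85,85],"travel":[[15,-25,0],[30,-50,0],[45,-75,0],[65,-100,0],[85,-114,0]],"dr":[[0,0,0.17],[0,0,0.34],[0,0,0.51],[0,0,0.68],[0,0,0.85]]}' | grep -E "pos|force"
python3 -m pendant '{"claw":[85,85,85,85,85],"travel":[[0,0,0],[0,0,10],[0,0,20],[0,0,40],[0,0,40]],"dr":[[0,0,0.17],[0,0,0.34],[0,0,0.51],[0,0,0.68],[0,0,0.72]]}' | grep -E "pos|force"
python3 - <<'E'
from h import *
print(r.observe()["q"].round(2))
rows(S(-.248,-.075),-.007,YS)
E
```

```text
ee_pos: [0.4461, 0.051, 0.1119]
force: [0.6, -0.6, 1.2]
grip_force: 0.0
ee_pos: [0.4464, 0.0502, 0.0714]
force: [0.5, 0.5, -0.1]
grip_force: 0.0
[-0.18  0.38 -0.07  2.16  0.04  0.61 -2.  ]
t 7.05 travel [  4.7 -20.9  78.3] dr [ 0.002  0.004 -0.007] F [ 0.5  0.5 -0.1] pos [0.4464 0.0502 0.0714] gap 0.0849
```

```bash
python3 -m pendant '{"claw":[85,85,85,85,85],"travel":[[0,-21,20],[0,-21,50],[0,-21,70],[0,-21,78],[0,-21,78]],"dr":[[0,0,0],[0,0,0],[0,0,0],[0,0,0],[0,0,0]]}' | grep -E "pos|force"
python3 -m pendant '{"claw":[85,85,85,85,85],"travel":[[9,0,0],[18,0,0],[27,0,0],[36,0,0],[45,0,0]],"dr":[[0,0,0],[0,0,0],[0,0,0],[0,0,0],[0,0,0]]}' | grep -E "pos|force"
python3 -m pendant '{"claw":[85,85,85,85,85],"travel":[[7,0,0],[14,0,0],[21,0,0],[27,0,0],[30,0,0]],"dr":[[0,0,0],[0,0,0],[0,0,0],[0,0,0],[0,0,0]]}' | grep -E "pos|force"
python3 - <<'E'
from h import *
rows(S(-.161,-.075),-.007,YS)
E
```

```text
ee_pos: [0.4512, 0.0711, -0.0049]
force: [0.2, -0.2, -0.0]
grip_force: 0.0
ee_pos: [0.4943, 0.0642, -0.0052]
force: [-8.3, 1.5, 5.2]
grip_force: 3.8
ee_pos: [0.5237, 0.0596, -0.0053]
force: [-7.2, 0.8, 4.5]
grip_force: 3.7
t 8.925 travel [16.5 -0.2  1.6] dr [ 0.001  0.004 -0.006] F [-7.2  0.8  4.5] pos [ 0.5237  0.0596 -0.0053] gap 0.0849
```

```bash
python3 -m pendant '{"claw":[85,85,85,85],"travel":[[4,0,0],[8,0,0],[11,0,0],[11,0,0]],"dr":[[0,0,0],[0,0,0],[0,0,0],[0,0,0]]}' | grep -E "pos|force"
python3 -m pendant '{"claw":[85,85,85],"travel":[[2,0,0],[4,0,0],[4,0,0]],"dr":[[0,0,0],[0,0,0],[0,0,0]]}'| grep -E "pos|force"
python3 -m pendant '{"claw":[85,85],"travel":[[2,0,0],[2,0,0]],"dr":[[0,0,0],[0,0,0]]}'| grep -E "pos|force"
```

```text
ee_pos: [0.5348, 0.0579, -0.0053]
force: [-4.6, 1.2, 2.4]
grip_force: 2.5
ee_pos: [0.5389, 0.0573, -0.0053]
force: [-4.6, 0.6, 1.5]
grip_force: 2.6
ee_pos: [0.5412, 0.057, -0.0053]
force: [-4.4, 0.6, -0.3]
grip_force: 2.2
```

```bash
python3 -m pendant '{"claw":[85,85,85],"travel":[[1,0,0],[2,0,0],[2,0,0]],"dr":[[0,0,0],[0,0,0],[0,0,0]]}'| grep -E "pos|force"
python3 -m pendant '{"claw":[85,85,85],"travel":[[1,0,0],[2,0,0],[2,0,0]],"dr":[[0,0,0],[0,0,0],[0,0,0]]}'| grep -E "pos|force"
```

```text
ee_pos: [0.5439, 0.0566, -0.005]
force: [-4.5, 0.6, -2.2]
grip_force: 2.1
ee_pos: [0.544, 0.0566, -0.0051]
force: [-10.4, 1.4, 3.2]
grip_force: 5.3
```

```bash
python3 -m pendant '{"claw":[85,85,85],"travel":[[1,0,0],[2,0,0],[2,0,0]],"dr":[[0,0,0],[0,0,0],[0,0,0]]}'| grep -E "pos|force"
python3 -m pendant '{"claw":[85,85,85,85,85],"travel":[[-12,0,0],[-22,0,-30],[-22,0,-90],[-22,0,-150],[-22,0,-200]],"dr":[[0,0,0],[0,0,0],[0,0,0],[0,0,0],[0,0,0]]}' | grep -E "pos|force"
python3 - <<'E'
from h import *
shot("wrist","w2.png"); im,d,K,T=shot("top"); shot("scene","s2.png")
cv2.imwrite("pics/t2.png",cv2.resize(im[120:240,180:310,::-1],None,fx=4.5,fy=4.5,interpolation=cv2.INTER_CUBIC))
E
```

```text
ee_pos: [0.544, 0.0566, -0.0053]
force: [-16.7, 2.3, 8.4]
grip_force: 8.4
ee_pos: [0.5281, 0.0596, 0.1986]
force: [0.6, 0.3, -0.8]
grip_force: 0.0
```

View pics/w2.png

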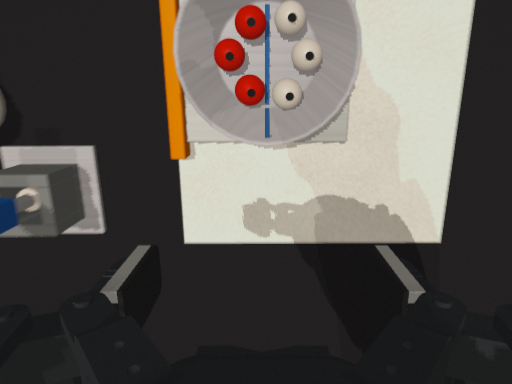

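View pics/t2.png

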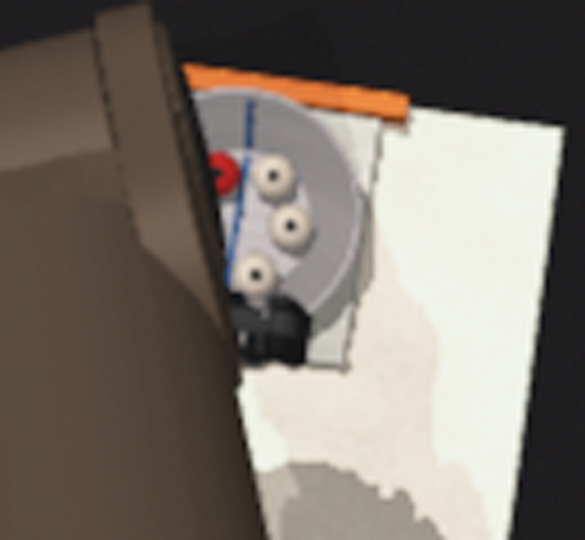

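The wrist view shows the base's near-left corner at (187,141), close to the left stop's inner edge at (184,141). The base's near edge is parallel to the mat, and the beads form a ring. I'll measure the y gap from the wrist depth.

Run:
```python
from h import *
im,d,K,T=shot("wrist"); P=cloud(d,K,T); I=im.astype(int)
np.savez("w.npz",im=im,d=d,P=P)
org=(I[...,0]>170)&(I[...,1]>60)&(I[...,1]<150)&(I[...,2]<60)&(d>0)
for row in range(85,150,8):
    o=np.where(org[row])[0]; 
    o=o[(o>150)&(o<200)]
    e=o.max() if len(o) else 160
    print(row,[ (u,tuple(I[row,u]),(P[row,u]*1000).round(0).tolist()) for u in range(e-2,e+9,2)])
print(np.median(P[org&(P[...,2]>.02)],0))
row=150
for u in(220,300): 
    for v in range(134,150,2): print(u,v,I[v,u],(P[v,u]*1000).round(1))
```

```text
85 [(179, (np.int64(217), np.int64(130), np.int64(5)), [618.0, 122.0, 23.0]), (181, (np.int64(180), np.int64(96), np.int64(11)), [617.0, 120.0, 22.0]), (183, (np.int64(169), np.int64(163), np.int64(159)), [615.0, 113.0, 47.0]), (185, (np.int64(171), np.int64(165), np.int64(162)), [615.0, 112.0, 47.0]), (187, (np.int64(150), np.int64(144), np.int64(141)), [615.0, 110.0, 45.0]), (189, (np.int64(141), np.int64(135), np.int64(132)), [615.0, 109.0, 44.0])]
93 [(180, (np.int64(206), np.int64(116), np.int64(0)), [611.0, 122.0, 24.0]), (182, (np.int64(175), np.int64(88), np.int64(0)), [610.0, 121.0, 22.0]), (184, (np.int64(114), np.int64(59), np.int64(18)), [610.0, 120.0, 17.0]), (186, (np.int64(163), np.int64(157), np.int64(153)), [609.0, 112.0, 47.0]), (188, (np.int64(169), np.int64(163), np.int64(160)), [608.0, 111.0, 47.0]), (190, (np.int64(149), np.int64(143), np.int64(140)), [608.0, 109.0, 47.0])]
101 [(180, (np.int64(218), np.int64(130), np.int64(0)), [604.0, 124.0, 24.0]), (182, (np.int64(186), np.int64(97), np.int64(0)), [604.0, 122.0, 23.0]), (184, (np.int64(112), np.int64(53), np.
[... 3022 characters left out ...]
192 181] [569.2  95.2  15.9]
220 136 [195 192 182] [567.3  95.7  14.9]
220 138 [196 192 182] [565.4  96.   14.6]
220 140 [198 194 183] [563.7  96.1  16.3]
220 142 [188 184 174] [561.8  96.7  14.9]
220 144 [159 152 139] [5.584e+02 9.910e+01 5.000e-01]
220 146 [216 214 198] [556.5  99.4   1.2]
220 148 [216 217 201] [ 5.544e+02  1.000e+02 -2.000e-01]
300 134 [154 148 146] [561.1  23.9  46.3]
300 136 [158 152 149] [559.4  24.2  46.3]
300 138 [173 167 165] [557.8  24.4  46.6]
300 140 [161 155 152] [556.2  24.6  47. ]
300 142 [119 116 108] [550.1  22.1  14.8]
300 144 [148 141 129] [546.3  21.2   1.2]
300 146 [177 170 155] [ 5.441e+02  2.130e+01 -2.000e-01]
300 148 [215 207 192] [542.1  21.5  -0.6]
```

```bash
sed -i 's/^O=.*/O=np.array([.713,.1055]); YS=-.150/' h.py
python3 -c "
from h import *
rows(np.array([.463,.280]),.21,YS)"
python3 -m pendant '{"claw":[85,85,85,85,85],"travel":[[-10,-55,-6],[-35,-110,-12],[-60,-165,-12],[-85,-200,-12],[-97,-208,-12]],"dr":[[0,0,0],[0,0,0],[0,0,0],[0,0,0],[0,0,0]]}' | grep -E "pos|force"
python3 - <<'E'
from h import *
print(r.observe()["q"].round(2))
rows(np.array([.536,.272]),.2,YS)
im,d,K,T=shot("wrist","w3.png"); P=cloud(d,K,T); I=im.astype(int)
g=(I[...,2]>I[...,0]+60)&(d>0)&(P[...,2]>.15)&(P[...,2]<.17)&(P[...,1]>.2)
print(g.sum(),cv2.minAreaRect((P[g][:,:2]*1000).astype(np.float32)),P[g].mean(0))
h=(P[...,2]>.05)&(P[...,2]<.06)&(P[...,1]>.2)&(d>0)
print(h.sum(),cv2.minAreaRect((P[h][:,:2]*1000).astype(np.float32)))
E
```

```text
t 12.0 travel [ -98.1 -207.7  -13.5] dr [-0.001 -0.005 -0.005] F [ 0.3 -0.2 -0.9] pos [0.528  0.0596 0.1966] gap 0.0848
ee_pos: [0.4606, 0.2829, 0.2056]
force: [0.4, -0.7, -0.3]
grip_force: 0.0
[-0.52  0.33 -0.17  1.8   0.06  1.01 -2.43]
t 12.625 travel [76.2 -0.5  5.5] dr [0.    0.002 0.   ] F [ 0.4 -0.7 -0.3] pos [0.4606 0.2829 0.2056] gap 0.0847
2103 ((537.754150390625, 273.0643005371094), (23.458288192749023, 23.21043586730957), 80.34037780761719) [0.53790814 0.27313166 0.16010701]
2534 ((552.2811279296875, 297.6552429199219), (132.89491271972656, 71.5024185180664), 58.726829528808594)
```

```bash
python3 -m pendant '{"claw":[85,85,85,85],"travel":[[30,0,0],[60,0,0],[78,0,0],[78,0,0]],"dr":[[0,0,0.02],[0,0,0.02],[0,0,0.02],[0,0,0.02]]}' | grep -E "pos|force"
python3 -c "
from h import *
rows(np.array([.538,.273]),.107,-.168)"
```

```text
ee_pos: [0.5406, 0.2664, 0.2063]
force: [-0.5, 0.1, 0.1]
grip_force: 0.0
t 13.175 travel [-3.7 -6.2 99.3] dr [ 0.001  0.    -0.009] F [-0.5  0.1  0.1] pos [0.5406 0.2664 0.2063] gap 0.0849
```

```bash
python3 -m pendant '{"claw":[85,85],"travel":[[-2,-4,0],[-2,-4,0]],"dr":[[0,0,-0.005],[0,0,-0.005]]}' | grep -E "pos|force"
python3 -c "
from h import *
rows(np.array([.538,.273]),.107,-.168)"
```

```text
ee_pos: [0.5371, 0.2734, 0.2072]
force: [0.8, -0.5, -0.7]
grip_force: 0.0
t 13.425 travel [  1.    0.2 100.2] dr [-0.     0.001  0.001] F [ 0.8 -0.5 -0.7] pos [0.5371 0.2734 0.2072] gap 0.085
```

```bash
python3 -m pendant '{"claw":[85,85,85,85],"travel":[[1,0,45],[1,0,85],[1,0,100],[1,0,100]],"dr":[[0,0,0],[0,0,0],[0,0,0],[0,0,0]]}' | grep -E "pos|force"
python3 -m pendant '{"claw":[50,30,20,15,10],"travel":[[0,0,0],[0,0,0],[0,0,0],[0,0,0],[0,0,0]],"dr":[[0,0,0],[0,0,0],[0,0,0],[0,0,0],[0,0,0]]}' 60
python3 -m pendant '{"claw":[10,10],"travel":[[0,0,0],[0,0,0]],"dr":[[0,0,0],[0,0,0]]}' 60
```

```text
ee_pos: [0.5388, 0.2722, 0.1069]
force: [0.8, -0.8, 1.1]
grip_force: 0.0
time_s: 14.55
ee_pos: [0.5398, 0.2723, 0.1079]
tool_rot: [-3.13, 0.266, -0.002]
force: [-1.4, -0.7, 5.6]
finger_gap: 0.0235
grip_force: 59.3
time_s: 14.8
ee_pos: [0.5398, 0.2724, 0.1079]
tool_rot: [-3.13, 0.266, -0.002]
force: [-0.8, -0.1, 6.1]
finger_gap: 0.0234
grip_force: 59.3
```

```bash
python3 -m pendant '{"claw":[10,10,10,10],"travel":[[0,0,-20],[0,0,-45],[0,0,-75],[0,0,-80]],"dr":[[0,0,0],[0,0,0],[0,0,0],[0,0,0]]}' | grep -E "pos|force|gap"
python3 - <<'E'
from h import *
rows(np.array([.629,.042]),.18,YS)
E
```

```text
ee_pos: [0.5402, 0.2727, 0.1889]
force: [-0.8, -1.0, -1.3]
finger_gap: 0.0233
grip_force: 58.8
t 15.3 travel [126.4 212.4   8.8] dr [-0.002 -0.002 -0.019] F [-0.8 -1.  -1.3] pos [0.5402 0.2727 0.1889] gap 0.0233
```

```bash
python3 -m pendant '{"claw":[10,10,10,10,10],"travel":[[10,35,0],[35,75,0],[65,115,0],[90,155,0],[112,190,0]],"dr":[[0,0,0],[0,0,0],[0,0,0],[0,0,0],[0,0,0]]}' | grep -E "pos|force|gap"
python3 -m pendant '{"claw":[10,10,10],"travel":[[9,14,0],[14,22,0],[14,22,0]],"dr":[[0,0,0],[0,0,0],[0,0,0]]}' | grep -E "pos|force|gap"
python3 - <<'E'
from h import *
rows(np.array([.629,.042]),.119,YS)
im,d,K,T=shot("wrist","w4.png"); P=cloud(d,K,T)
im2,d2,K2,T2=shot("scene"); P2=cloud(d2,K2,T2); np.savez("sc3.npz",im=im2,d=d2,P=P2); np.savez("w4.npz",im=im,d=d,P=P)
cv2.imwrite("pics/s3.png",cv2.resize(im2[130:300,180:380,::-1],None,fx=3.5,fy=3.5,interpolation=cv2.INTER_CUBIC))
cv2.imwrite("pics/c3.png",np.hstack([cv2.resize(im2[130:290,190:360,::-1],(400,376),interpolation=cv2.INTER_CUBIC),cv2.resize(im[:,:,::-1],(400,300))[:,:,:].repeat(1,0) if False else cv2.copyMakeBorder(cv2.resize(im[:,:,::-1],(400,300)),0,76,0,0,cv2.BORDER_CONSTANT)]))
E
```

```text
ee_pos: [0.6176, 0.0638, 0.1858]
force: [1.2, 1.1, -0.8]
finger_gap: 0.0236
grip_force: 58.9
ee_pos: [0.6275, 0.0426, 0.1867]
force: [-0.1, 0.8, -1.6]
finger_gap: 0.0233
grip_force: 58.9
t 16.3 travel [ 1.6  0.4 67.7] dr [-0.     0.001 -0.019] F [-0.1  0.8 -1.6] pos [0.6275 0.0426 0.1867] gap 0.0233
```

View pics/c3.png

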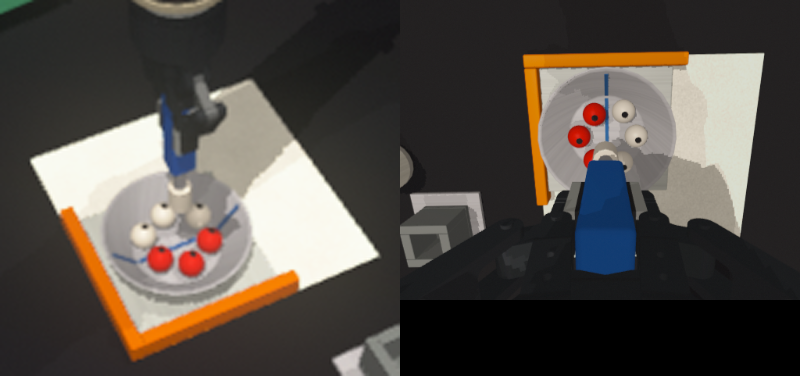

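The bowl is home in both views: in the right panel the base sits tight to the orange stops, and the foot lines up with the blue line at (606,155). I'll check the bowl and bead centres once more before lowering.

Run:
```python
from h import *
from scipy.optimize import least_squares
for f in("w4","sc3"):
    z=np.load(f+".npz"); P=z["P"];I=z["im"].astype(int);d=z["d"]
    ne=np.hypot(P[...,0]-.628,P[...,1]-.042)
    m=(d>0)&(P[...,2]>.045)&(P[...,2]<.052)&(ne>.06)&(ne<.085)
    Q=P[m][:,:2]; print(f,m.sum(),least_squares(lambda q:np.hypot(*(Q-q).T)-.0725,[.628,.042],loss="soft_l1",f_scale=.002).x.round(4))
    red=(I[...,0]>130)&(I[...,1]<50)&(ne<.065)
    wh=(I.min(-1)>175)&(ne<.055)&(P[...,2]>.03)
    for k,mm in(("red",red),("wh",wh)):
        n,l,s,c=cv2.connectedComponentsWithStats(mm.astype(np.uint8))
        for i in range(1,n):
            if s[i,4]>25:
                q=P[(l==i)&(d>0)]; b=least_squares(lambda c:np.linalg.norm(q-np.r_[c,.031],axis=1)-.013,q.mean(0)[:2],loss="soft_l1",f_scale=.002).x
                print(k,s[i,4],b.round(3),((b-[.628,.0424])@np.array([[np.cos(YS),-np.sin(YS)],[np.sin(YS),np.cos(YS)]])*1000).round(0))
```

```text
w4 3038 [0.6268 0.0416]
red 599 [0.653 0.051] [24. 13.]
red 568 [0.632 0.073] [-1. 30.]
red 173 [0.601 0.06 ] [-29.  13.]
wh 120 [0.651 0.018] [ 26. -21.]
wh 119 [0.621 0.008] [ -2. -35.]
wh 148 [0.633 0.045] [5. 3.]
sc3 312 [0.6256 0.0439]
red 54 [0.651 0.053] [21. 14.]
red 52 [0.629 0.073] [-4. 31.]
wh 51 [0.618 0.01 ] [ -5. -33.]
wh 54 [0.647 0.02 ] [ 23. -19.]
```

```bash
python3 -m pendant '{"claw":[10,10,10,10,10],"travel":[[-1,1,0],[-1,1,20],[-1,1,40],[-1,1,55],[-1,1,67]],"dr":[[0,0,0],[0,0,0],[0,0,0],[0,0,0],[0,0,0]]}' | grep -E "pos|force|gap"
python3 -m pendant '{"claw":[10],"travel":[[0,0,0]],"dr":[[0,0,0]]}' | grep -E "pos|force|gap"
python3 -c "
from h import *
rows(np.array([.6285,.042]),.119,-.168)"
```

```text
ee_pos: [0.6265, 0.0415, 0.1195]
force: [-0.2, -0.5, 0.2]
finger_gap: 0.0235
grip_force: 58.9
ee_pos: [0.6261, 0.0412, 0.1193]
force: [-0.0, -0.5, -2.2]
finger_gap: 0.0234
grip_force: 58.9
t 17.15 travel [ 2.2 -1.2  0.3] dr [ 0.     0.001 -0.001] F [-0.  -0.5 -2.2] pos [0.6261 0.0412 0.1193] gap 0.0234
```

```bash
python3 -m pendant '{"claw":[10,10,10,10],"travel":[[7,-9,0],[12,-18,0],[2,-21,0],[-8,-18,0]],"dr":[[0,0,0],[0,0,0],[0,0,0],[0,0,0]]}' | grep -E "pos|force|gap"
python3 -m pendant '{"claw":[10,10,10,10],"travel":[[-7,7,0],[-10,17,0],[-7,27,0],[0,34,0]],"dr":[[0,0,0],[0,0,0],[0,0,0],[0,0,0]]}' | grep -E "pos|force|gap"
python3 -m pendant '{"claw":[10,10,10,10],"travel":[[10,3,0],[20,0,0],[27,-7,0],[30,-17,0]],"dr":[[0,0,0],[0,0,0],[0,0,0],[0,0,0]]}' | grep -E "pos|force|gap"
python3 -m pendant '{"claw":[10,10,10,10],"travel":[[-3,-10,0],[-10,-17,0],[-20,-20,0],[-30,-17,0]],"dr":[[0,0,0],[0,0,0],[0,0,0],[0,0,0]]}' | grep -E "pos|force|gap"
python3 - <<'E'
from h import *
rows(np.array([.6285,.042]),.119,-.168)
a=shot("wrist")[0]; b=shot("scene")[0]
cv2.imwrite("pics/c4.png",np.hstack([cv2.resize(b[130:290,190:360,::-1],(400,376),interpolation=cv2.INTER_CUBIC),cv2.copyMakeBorder(cv2.resize(a[:,:,::-1],(400,300)),0,76,0,0,cv2.BORDER_CONSTANT)]))
E
```

```text
ee_pos: [0.6211, 0.061, 0.1202]
force: [1.9, -2.0, -0.8]
finger_gap: 0.0234
grip_force: 59.0
ee_pos: [0.6162, 0.0255, 0.1203]
force: [0.2, 1.4, -1.0]
finger_gap: 0.0232
grip_force: 59.0
ee_pos: [0.6489, 0.0389, 0.1198]
force: [-0.7, 1.8, -1.1]
finger_gap: 0.0234
grip_force: 59.0
ee_pos: [0.6212, 0.0608, 0.1204]
force: [1.1, -0.5, -0.6]
finger_gap: 0.0236
grip_force: 59.0
t 19.15 travel [10.4 17.3  1.4] dr [-0.    -0.001 -0.   ] F [ 1.1 -0.5 -0.6] pos [0.6212 0.0608 0.1204] gap 0.0236
```

View pics/c4.png

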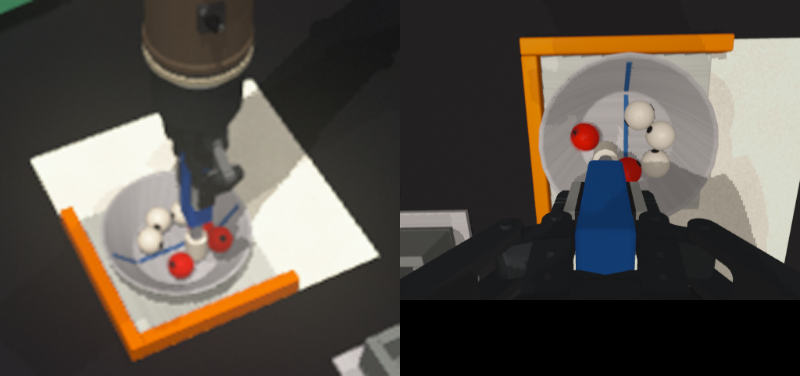

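After one turn the bowl is still against both stops. The whites at (640,115), (660,135) and (655,163) are still in the right half, with a red at (630,170) and another at (585,137). I'll keep stirring.

```bash
python3 -m pendant '{"claw":[10,10,10,10],"travel":[[-9,8,0],[-13,19,0],[-10,30,0],[-2,39,0]],"dr":[[0,0,0],[0,0,0],[0,0,0],[0,0,0]]}' | grep -E "pos|force"
python3 -m pendant '{"claw":[10,10,10,10],"travel":[[12,4,0],[24,0,0],[33,-9,0],[36,-21,0]],"dr":[[0,0,0],[0,0,0],[0,0,0],[0,0,0]]}' | grep -E "pos|force"
python3 -m pendant '{"claw":[10,10,10,10],"travel":[[-3,-12,0],[-12,-21,0],[-24,-24,0],[-36,-21,0]],"dr":[[0,0,0],[0,0,0],[0,0,0],[0,0,0]]}' | grep -E "pos|force"
python3 -m pendant '{"claw":[10,10,10,10],"travel":[[-9,9,0],[-12,21,0],[-9,33,0],[0,42,0]],"dr":[[0,0,0],[0,0,0],[0,0,0],[0,0,0]]}' | grep -E "pos|force"
python3 -m pendant '{"claw":[10,10,10,10],"travel":[[12,4,0],[24,0,0],[33,-9,0],[36,-21,0]],"dr":[[0,0,0],[0,0,0],[0,0,0],[0,0,0]]}' | grep -E "pos|force"
python3 - <<'E'
from h import *
rows(np.array([.6285,.042]),.119,-.168)
a=shot("wrist")[0]; b=shot("scene")[0]
cv2.imwrite("pics/c5.png",np.hstack([cv2.resize(b[130:290,190:360,::-1],(400,376),interpolation=cv2.INTER_CUBIC),cv2.copyMakeBorder(cv2.resize(a[:,:,::-1],(400,300)),0,76,0,0,cv2.BORDER_CONSTANT)]))
E
```

```text
ee_pos: [0.6135, 0.0212, 0.1203]
force: [0.9, 2.1, -0.4]
grip_force: 59.1
ee_pos: [0.6529, 0.0375, 0.1198]
force: [-1.4, -0.0, -0.5]
grip_force: 59.1
ee_pos: [0.6195, 0.0641, 0.1204]
force: [1.7, -0.9, -0.1]
grip_force: 59.0
ee_pos: [0.6136, 0.021, 0.1203]
force: [0.6, 1.1, -0.5]
grip_force: 59.1
ee_pos: [0.653, 0.0376, 0.1198]
force: [-1.0, -0.2, -0.9]
grip_force: 59.1
t 21.75 travel [-24.9  -0.2   0.8] dr [ 0.     0.    -0.001] F [-1.  -0.2 -0.9] pos [0.653  0.0376 0.1198] gap 0.0234
```

View pics/c5.png

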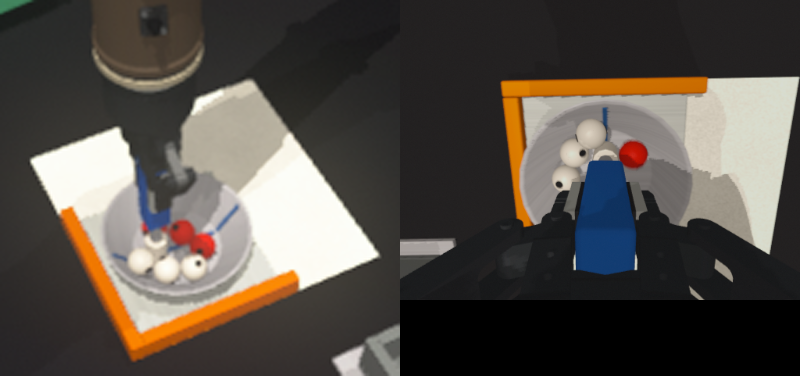

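Two full turns are done. With the foot at the far side, the whites at (590,133), (575,152) and (565,178) are on the left and a red at (633,153) is on the right. Another 90° should bring one white and one red into each half. Then I'll lift and check.

```bash
python3 -m pendant '{"claw":[10,10,10,10,10],"travel":[[-1,-6,0],[-3,-12,0],[-12,-21,0],[-18,-23,0],[-24,-24,0]],"dr":[[0,0,0],[0,0,0],[0,0,0],[0,0,0],[0,0,0]]}' | grep -E "pos|force"
python3 -m pendant '{"claw":[10,10,10,10,10],"travel":[[0,0,0],[0,0,-10],[0,0,-25],[0,0,-45],[0,0,-70]],"dr":[[0,0,0],[0,0,0],[0,0,0],[0,0,0],[0,0,0]]}' | grep -E "pos|force"
python3 -m pendant '{"claw":[10,10,10,10,10],"travel":[[-10,-30,0],[-30,-70,0],[-50,-110,0],[-75,-150,0],[-90,-170,0]],"dr":[[0,0,0],[0,0,0],[0,0,0],[0,0,0],[0,0,0]]}' | grep -E "pos|force"
python3 - <<'E'
from h import *
rows(np.array([.5398,.2724]),.19,-.168)
c,s=np.cos(YS),np.sin(YS)
for n in("top","scene","wrist"):
    im,d,K,T=shot(n); P=cloud(d,K,T)
    np.savez(n+"6.npz",im=im,d=d,P=P)
    for t in("red0","white0"):
        for o in r.tip_of(n,t):
            u,v=o["location"]; ray=T[:3,:3]@[(u-K[0,2])/K[0,0],-(v-K[1,2])/K[1,1],-1]; k=(.031-T[2,3])/ray[2]
            q=(T[:3,3]+k*ray)[:2]-[.627,.042]
            if np.hypot(*q)<.08: print(n,t,round(o["confidence"],2),[round(u),round(v)],((q@np.array([[c,-s],[s,c]]))*1000).round(0))
b=np.load("scene6.npz")["im"]; a=np.load("top6.npz")["im"]
cv2.imwrite("pics/c6.png",np.hstack([cv2.resize(b[130:290,190:360,::-1],(400,376),interpolation=cv2.INTER_CUBIC),cv2.resize(a[120:240,180:308,::-1],(400,376),interpolation=cv2.INTER_CUBIC)]))
E
```

```text
ee_pos: [0.6322, 0.0647, 0.1203]
force: [0.9, -0.0, -0.8]
grip_force: 59.1
ee_pos: [0.6329, 0.0644, 0.1917]
force: [1.3, 0.2, -1.8]
grip_force: 59.1
ee_pos: [0.5716, 0.2508, 0.1915]
force: [1.2, -0.9, -0.6]
grip_force: 59.1
t 23.725 travel [-34.9 -16.1   1.5] dr [-0.002 -0.     0.002] F [ 1.2 -0.9 -0.6] pos [0.5716 0.2508 0.1915] gap 0.0233
top red0 0.65 [247, 170] [  2. -40.]
top red0 0.5 [236, 175] [-16. -16.]
top red0 0.42 [229, 181] [-35.  -1.]
top white0 0.59 [228, 182] [-38.   2.]
top white0 0.55 [221, 176] [-25.  23.]
top white0 0.54 [236, 164] [ 12. -10.]
top white0 0.48 [230, 168] [-1.  4.]
scene red0 0.57 [277, 225] [-35.  -3.]
scene red0 0.49 [265, 227] [ -8. -11.]
scene red0 0.45 [258, 218] [ -5. -41.]
scene white0 0.56 [280, 237] [-26.  29.]
scene white0 0.56 [263, 235] [6. 6.]
scene white0 0.54 [258, 225] [  6. -23.]
wrist red0 0.91 [503, 84] [-11.  -9.]
wrist red0 0.6 [490, 113] [-35.  -1.]
wrist white0 0.87 [460, 104] [-27.  25.]
wrist white0 0.78 [487, 55] [12.  8.]
```

View pics/c6.png

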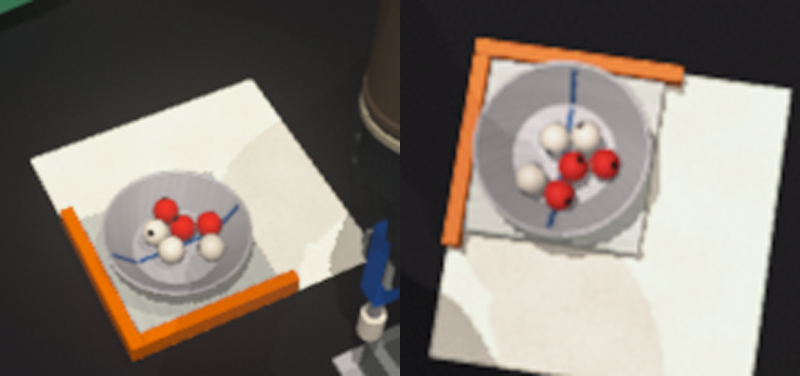

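Both views still show the bowl home. One red, at top-view (558,195), sits almost on the blue line, so the left half has no clear red. I'll go back in at the free far-left spot and stir on counter-clockwise.

```bash
python3 -m pendant '{"claw":[10,10,10,10,10],"travel":[[20,35,0],[45,80,0],[70,125,0],[95,165,0],[110,188,0]],"dr":[[0,0,0],[0,0,0],[0,0,0],[0,0,0],[0,0,0]]}' | grep -E "pos|force"
python3 -m pendant '{"claw":[10,10],"travel":[[8,10,0],[8,10,0]],"dr":[[0,0,0],[0,0,0]]}' | grep -E "pos|force"
python3 -c "
from h import *
rows(np.array([.6595,.057]),.123,-.168)"
```

```text
ee_pos: [0.6502, 0.0388, 0.1901]
force: [-0.3, -1.2, -1.8]
grip_force: 59.1
ee_pos: [0.6557, 0.0316, 0.19]
force: [0.5, 0.8, -0.8]
grip_force: 59.1
t 25.05 travel [ -0.5 -25.7  67. ] dr [-0.     0.    -0.003] F [ 0.5  0.8 -0.8] pos [0.6557 0.0316 0.19  ] gap 0.0234
```

```bash
python3 -m pendant '{"claw":[10,10,10,10,10],"travel":[[0,-26,0],[0,-26,10],[0,-26,30],[0,-26,50],[0,-26,67]],"dr":[[0,0,0],[0,0,0],[0,0,0],[0,0,0],[0,0,0]]}' | grep -E "pos|force"
python3 -m pendant '{"claw":[10,10,10,10,10],"travel":[[-16,-1,2],[-28,-4,3],[-40,-1,3],[-49,8,3],[-52,20,3]],"dr":[[0,0,0],[0,0,0],[0,0,0],[0,0,0],[0,0,0]]}' | grep -E "pos|force"
python3 -m pendant '{"claw":[10,10,10,10,10],"travel":[[3,12,0],[12,21,0],[24,24,0],[36,21,0],[45,12,0]],"dr":[[0,0,0],[0,0,0],[0,0,0],[0,0,0],[0,0,0]]}' | grep -E "pos|force"
python3 -m pendant '{"claw":[10,10,10],"travel":[[3,-12,0],[2,-20,0],[2,-20,0]],"dr":[[0,0,0],[0,0,0],[0,0,0]]}' | grep -E "pos|force"
cat > beads.py <<'E'
from h import *
c,s=np.cos(YS),np.sin(YS)
for n in("top","scene","wrist"):
    im,d,K,T=shot(n)
    for t in("red0","white0"):
        for o in r.tip_of(n,t):
            u,v=o["location"]; ray=T[:3,:3]@[(u-K[0,2])/K[0,0],-(v-K[1,2])/K[1,1],-1]; k=(.031-T[2,3])/ray[2]
            q=(T[:3,3]+k*ray)[:2]-[.627,.042]
            if np.hypot(*q)<.08: print(n,t,round(o["confidence"],2),[round(u),round(v)],((q@np.array([[c,-s],[s,c]]))*1000).round(0))
E
python3 beads.py
```

```text
ee_pos: [0.6592, 0.0588, 0.122]
force: [0.5, 0.2, -1.6]
grip_force: 59.1
ee_pos: [0.6052, 0.0462, 0.1207]
force: [2.4, -0.2, -0.4]
grip_force: 59.1
ee_pos: [0.6484, 0.0273, 0.1198]
force: [-1.5, 0.6, -0.9]
grip_force: 59.2
ee_pos: [0.6528, 0.0485, 0.1201]
force: [0.5, 0.0, -1.4]
grip_force: 59.1
scene red0 0.57 [270, 226] [-19.  -9.]
scene red0 0.56 [258, 246] [29. 30.]
scene red0 0.39 [264, 223] [-10. -23.]
scene white0 0.45 [271, 239] [-4. 25.]
scene white0 0.42 [282, 238] [-28.  33.]
scene white0 0.4 [268, 235] [-3. 13.]
wrist red0 0.87 [305, 236] [ -6. -21.]
wrist red0 0.73 [227, 204] [19. 34.]
wrist white0 0.67 [223, 235] [-4. 38.]
```

```bash
python3 -m pendant '{"claw":[10,10,10,10],"travel":[[-2,-5,0],[-5,-9,0],[-10,-12,0],[-14,-14,0]],"dr":[[0,0,0],[0,0,0],[0,0,0],[0,0,0]]}' | grep -E "pos|force"
python3 beads.py
```

```text
ee_pos: [0.6411, 0.0634, 0.1201]
force: [-0.2, -0.9, -0.5]
grip_force: 59.1
top red0 0.55 [239, 172] [ -7. -22.]
scene red0 0.62 [274, 246] [-4. 45.]
scene red0 0.58 [258, 226] [  6. -20.]
scene white0 0.49 [278, 228] [-33.   5.]
scene white0 0.49 [284, 232] [-39.  21.]
scene white0 0.37 [270, 234] [-9. 12.]
wrist red0 0.82 [336, 236] [-20. -29.]
wrist red0 0.63 [332, 206] [  3. -26.]
wrist red0 0.48 [249, 228] [-13.  34.]
wrist white0 0.6 [287, 220] [-7.  7.]
```

```bash
python3 -m pendant '{"claw":[10,10,10,10],"travel":[[-4,-1,0],[-8,-2,0],[-12,-1,0],[-16,0,0]],"dr":[[0,0,0],[0,0,0],[0,0,0],[0,0,0]]}' | grep -E "pos|force"
python3 beads.py
```

```text
ee_pos: [0.6254, 0.0656, 0.1202]
force: [1.2, -0.6, -0.4]
grip_force: 59.1
top red0 0.6 [241, 168] [  6. -26.]
top red0 0.55 [245, 171] [ -2. -37.]
scene red0 0.56 [259, 220] [ -2. -34.]
scene red0 0.55 [282, 236] [-30.  29.]
scene red0 0.51 [253, 229] [ 20. -18.]
scene white0 0.59 [270, 234] [-10.  11.]
scene white0 0.5 [280, 224] [-42.  -5.]
wrist red0 0.97 [349, 195] [ -6. -36.]
wrist red0 0.88 [333, 165] [ 16. -24.]
wrist white0 0.75 [298, 203] [-11.  -1.]
wrist white0 0.58 [325, 225] [-28. -21.]
```

```bash
python3 -m pendant '{"claw":[10,10,10,10,10],"travel":[[-10,8,0],[-16,19,0],[-14,31,0],[-9,40,0],[-1,43,0]],"dr":[[0,0,0],[0,0,0],[0,0,0],[0,0,0],[0,0,0]]}' | grep -E "pos|force"
python3 -m pendant '{"claw":[10],"travel":[[0,0,0]],"dr":[[0,0,0]]}' | grep -E "pos|force"
python3 beads.py
```

```text
ee_pos: [0.6178, 0.0222, 0.1201]
force: [-0.0, 0.7, -0.2]
grip_force: 59.1
ee_pos: [0.6184, 0.0228, 0.12]
force: [0.2, 0.4, -1.0]
grip_force: 59.1
scene red0 0.63 [248, 229] [ 32. -24.]
scene red0 0.54 [249, 245] [47. 19.]
scene red0 0.46 [270, 236] [-8. 17.]
scene white0 0.62 [253, 223] [ 12. -34.]
scene white0 0.48 [258, 233] [15. -3.]
scene white0 0.48 [280, 225] [-41.  -2.]
wrist red0 0.93 [218, 134] [36. 10.]
wrist red0 0.63 [257, 134] [ 36. -16.]
wrist red0 0.62 [220, 199] [-9. 11.]
wrist white0 0.94 [223, 235] [-36.  10.]
wrist white0 0.8 [282, 168] [ 12. -32.]
wrist white0 0.73 [241, 169] [12. -5.]
wrist white0 0.48 [218, 134] [36. 10.]
```

```bash
python3 -m pendant '{"claw":[10,10,10,10,10],"travel":[[7,2,0],[14,0,0],[18,-8,0],[20,-12,0],[20,-12,0]],"dr":[[0,0,0],[0,0,0],[0,0,0],[0,0,0],[0,0,0]]}' | grep -E "pos|force"
python3 beads.py
```

```text
ee_pos: [0.6394, 0.0326, 0.12]
force: [0.5, -0.4, -0.5]
grip_force: 59.1
scene red0 0.65 [262, 248] [24. 37.]
scene red0 0.46 [280, 240] [-23.  36.]
scene red0 0.4 [251, 237] [34. -0.]
scene white0 0.67 [248, 228] [ 30. -25.]
scene white0 0.62 [278, 222] [-41. -11.]
scene white0 0.49 [268, 240] [ 3. 25.]
wrist red0 0.68 [238, 159] [39.  9.]
wrist red0 0.66 [212, 246] [-24.  30.]
wrist red0 0.61 [209, 183] [23. 29.]
wrist white0 0.89 [231, 212] [ 1. 15.]
wrist white0 0.83 [282, 166] [ 34. -21.]
```

```bash
python3 -m pendant '{"claw":[10,10,10,10,10],"travel":[[8,-2,0],[14,-7,0],[12,-16,0],[7,-24,0],[7,-24,0]],"dr":[[0,0,0],[0,0,0],[0,0,0],[0,0,0],[0,0,0]]}' | grep -E "pos|force|time"
python3 beads.py | grep -v top
python3 -m pendant '{"claw":[10,10,10,10],"travel":[[-5,-4,0],[-11,-6,0],[-17,-7,0],[-17,-7,0]],"dr":[[0,0,0],[0,0,0],[0,0,0],[0,0,0]]}' | grep -E "pos|force|time"
python3 beads.py | grep -v top
```

```text
time_s: 32.55
ee_pos: [0.6498, 0.0562, 0.1201]
force: [-0.3, 0.1, -1.3]
grip_force: 59.1
scene red0 0.5 [278, 239] [-18.  33.]
scene red0 0.47 [271, 244] [ 1. 39.]
scene red0 0.43 [256, 246] [35. 27.]
scene white0 0.52 [271, 233] [-12.  10.]
scene white0 0.24 [278, 236] [-22.  25.]
wrist red0 0.91 [236, 179] [33. 34.]
wrist red0 0.64 [236, 229] [-4. 35.]
wrist white0 0.56 [326, 238] [-12. -29.]
wrist white0 0.56 [278, 234] [-8.  5.]
time_s: 33.5
ee_pos: [0.6341, 0.0646, 0.1203]
force: [0.1, -0.5, -0.9]
grip_force: 59.1
scene red0 0.58 [253, 234] [26. -5.]
scene red0 0.57 [281, 230] [-37.  12.]
scene white0 0.56 [260, 219] [ -6. -38.]
wrist red0 0.84 [307, 173] [20. -7.]
wrist white0 0.97 [326, 236] [-27. -22.]
wrist white0 0.89 [343, 206] [ -4. -33.]
wrist white0 0.74 [293, 214] [-10.   2.]
```

```bash
python3 -m pendant '{"claw":[10,10,10,10,10],"travel":[[-12,3,0],[-21,12,0],[-24,24,0],[-20,36,0],[-20,36,0]],"dr":[[0,0,0],[0,0,0],[0,0,0],[0,0,0],[0,0,0]]}' | grep -E "pos|time"
python3 beads.py | grep -v top
python3 -m pendant '{"claw":[10,10,10],"travel":[[4,4,0],[8,6,0],[8,6,0]],"dr":[[0,0,0],[0,0,0],[0,0,0]]}' | grep -E "pos|time"
python3 beads.py | grep -v top
```

```text
time_s: 34.58
ee_pos: [0.6091, 0.0297, 0.1202]
scene red0 0.51 [248, 234] [ 36. -10.]
scene red0 0.4 [267, 242] [ 7. 27.]
scene white0 0.53 [261, 234] [9. 3.]
scene white0 0.49 [251, 228] [ 22. -23.]
scene white0 0.48 [261, 215] [-14. -46.]
wrist red0 0.76 [206, 162] [ 8. 26.]
wrist red0 0.58 [252, 116] [37. -6.]
wrist red0 0.58 [290, 220] [-36. -31.]
wrist white0 0.93 [298, 178] [ -5. -36.]
wrist white0 0.83 [248, 155] [12. -2.]
time_s: 35.4
ee_pos: [0.6161, 0.024, 0.1201]
scene red0 0.6 [250, 239] [39.  3.]
scene red0 0.43 [267, 244] [ 9. 33.]
scene red0 0.39 [272, 218] [-33. -28.]
scene white0 0.64 [249, 228] [ 27. -25.]
scene white0 0.6 [256, 218] [  2. -44.]
scene white0 0.46 [260, 232] [10. -3.]
scene white0 0.2 [266, 239] [ 6. 19.]
wrist red0 0.82 [195, 175] [ 7. 28.]
wrist red0 0.61 [230, 127] [38.  2.]
wrist white0 0.93 [242, 166] [12. -4.]
wrist white0 0.82 [289, 174] [  6. -36.]
wrist white0 0.69 [267, 137] [ 32. -22.]
```

```bash
python3 -m pendant '{"claw":[10,10,10,10,10],"travel":[[7,1,0],[14,1,0],[18,-6,0],[20,-12,0],[20,-12,0]],"dr":[[0,0,0],[0,0,0],[0,0,0],[0,0,0],[0,0,0]]}' | grep -E "pos|time"
python3 beads.py
```

```text
time_s: 36.48
ee_pos: [0.6377, 0.0342, 0.1201]
scene red0 0.66 [278, 230] [-29.  11.]
scene red0 0.6 [251, 241] [39. 10.]
scene red0 0.54 [274, 240] [-10.  30.]
scene white0 0.67 [250, 232] [ 29. -13.]
scene white0 0.57 [256, 221] [  5. -36.]
scene white0 0.52 [265, 239] [ 6. 20.]
wrist red0 0.93 [213, 228] [-12.  30.]
wrist red0 0.7 [237, 158] [38. 10.]
wrist white0 0.97 [273, 163] [ 34. -15.]
wrist white0 0.9 [296, 205] [  4. -30.]
wrist white0 0.76 [222, 190] [16. 21.]
```

```bash
python3 -m pendant '{"claw":[10,10,10,10,10],"travel":[[-7,-8,0],[-14,-16,0],[-19,-18,0],[-22,-18,0],[-22,-18,0]],"dr":[[0,0,0],[0,0,0],[0,0,0],[0,0,0],[0,0,0]]}' | grep -E "pos|time"
python3 beads.py
python3 -m pendant '{"claw":[10,10,10,10,10],"travel":[[-4,4,0],[-7,8,0],[-9,12,0],[-11,16,0],[-11,16,0]],"dr":[[0,0,0],[0,0,0],[0,0,0],[0,0,0],[0,0,0]]}' | grep -E "pos|time"
python3 beads.py
```

```text
time_s: 37.55
ee_pos: [0.6186, 0.0545, 0.1202]
top white0 0.35 [240, 168] [  3. -22.]
scene red0 0.65 [273, 245] [-1. 41.]
scene red0 0.56 [250, 237] [36.  0.]
scene red0 0.52 [279, 230] [-34.  11.]
scene white0 0.65 [265, 245] [15. 35.]
scene white0 0.54 [259, 222] [  0. -30.]
scene white0 0.53 [248, 234] [ 36. -10.]
scene white0 0.46 [280, 230] [-34.  14.]
wrist red0 0.95 [228, 190] [-5. 35.]
wrist red0 0.58 [264, 125] [38. 10.]
wrist white0 0.81 [324, 176] [  3. -31.]
wrist white0 0.76 [305, 132] [ 33. -18.]
time_s: 38.62
ee_pos: [0.6049, 0.0401, 0.1201]
scene red0 0.54 [282, 221] [-52.  -9.]
scene red0 0.48 [274, 248] [-0. 49.]
scene red0 0.46 [250, 239] [38.  4.]
scene white0 0.66 [258, 221] [  1. -33.]
scene white0 0.63 [262, 246] [22. 34.]
scene white0 0.45 [250, 232] [ 30. -14.]
wrist red0 0.85 [204, 175] [-6. 36.]
wrist red0 0.63 [240, 110] [37. 10.]
wrist white0 0.85 [217, 138] [19. 26.]
wrist white0 0.59 [302, 158] [  4. -31.]
```

```bash
python3 -m pendant '{"claw":[10,10,10,10],"travel":[[1,3,0],[3,6,0],[5,9,0],[5,9,0]],"dr":[[0,0,0],[0,0,0],[0,0,0],[0,0,0]]}' | grep -E "pos|time"
python3 -m pendant '{"claw":[10,10,10,10],"travel":[[0,0,0],[0,0,0],[0,0,0],[0,0,0]],"dr":[[0,0,0],[0,0,0],[0,0,0],[0,0,0]]}' | grep -E "pos|time"
python3 beads.py
```

```text
time_s: 39.58
ee_pos: [0.6088, 0.0304, 0.1201]
time_s: 40.08
ee_pos: [0.6087, 0.031, 0.1202]
scene red0 0.63 [276, 243] [-9. 40.]
scene red0 0.56 [251, 240] [38.  7.]
scene red0 0.46 [275, 232] [-22.  13.]
scene white0 0.59 [264, 247] [18. 39.]
scene white0 0.49 [260, 222] [ -2. -28.]
scene white0 0.41 [251, 232] [ 28. -11.]
wrist red0 0.77 [223, 207] [-25.  15.]
wrist red0 0.7 [192, 183] [-7. 36.]
wrist red0 0.69 [226, 116] [38. 10.]
wrist white0 0.88 [290, 169] [  2. -32.]
wrist white0 0.71 [203, 144] [20. 26.]
```

```bash
python3 -m pendant '{"claw":[10,10,10,10,10],"travel":[[10,-9,0],[20,-17,0],[12,-27,-1],[7,-33,-2],[3,-39,-2]],"dr":[[0,0,0],[0,0,0],[0,0,0],[0,0,0],[0,0,0]]}' | grep -E "pos|time|force:"
python3 -m pendant '{"claw":[10,10],"travel":[[0,0,0],[0,0,0]],"dr":[[0,0,0],[0,0,0]]}' | grep -E "pos|time|force:"
python3 beads.py
```

```text
time_s: 41.15
ee_pos: [0.6175, 0.0693, 0.1222]
force: [0.2, -2.2, -1.0]
grip_force: 59.2
time_s: 41.4
ee_pos: [0.6182, 0.069, 0.1222]
force: [-0.7, -0.3, -2.6]
grip_force: 59.1
top red0 0.46 [232, 153] [40.  3.]
top red0 0.42 [241, 176] [-18. -28.]
top white0 0.41 [239, 171] [ -5. -22.]
top white0 0.37 [241, 158] [ 30. -22.]
scene red0 0.68 [267, 245] [10. 35.]
scene red0 0.51 [249, 238] [40.  1.]
scene red0 0.51 [271, 223] [-26. -16.]
scene white0 0.67 [250, 227] [ 23. -26.]
scene white0 0.54 [260, 216] [-10. -44.]
scene white0 0.42 [260, 247] [28. 34.]
wrist red0 0.9 [253, 164] [ 9. 32.]
wrist red0 0.8 [307, 120] [38. -4.]
wrist white0 0.83 [271, 130] [32. 19.]
wrist white0 0.63 [344, 176] [ -1. -31.]
wrist white0 0.6 [339, 141] [ 24. -27.]
```

That gives each half both colours, with a red at about (-22,-22). I'll lift straight up, gently, and check.

```bash
python3 -m pendant '{"claw":[10,10,10,10,10],"travel":[[2,3,0],[2,3,-12],[2,3,-30],[2,3,-50],[2,3,-70]],"dr":[[0,0,0],[0,0,0],[0,0,0],[0,0,0],[0,0,0]]}' | grep -E "pos|time"
python3 -c "
from h import *
rows(np.array([.5398,.2724]),.19,-.168)"
python3 -m pendant '{"claw":[10,10,10,10,10],"travel":[[-8,-30,0],[-25,-70,0],[-45,-110,0],[-70,-150,0],[-90,-180,0]],"dr":[[0,0,0],[0,0,0],[0,0,0],[0,0,0],[0,0,0]]}' | grep -E "pos|time"
python3 beads.py
python3 -c "
from h import *
rows(np.array([.5398,.2724]),.19,-.168)
a=r.snapshot('top')[0]; b=r.snapshot('scene')[0]
cv2.imwrite('pics/c7.png',np.hstack([cv2.resize(b[130:290,190:360,::-1],(400,376),interpolation=cv2.INTER_CUBIC),cv2.resize(a[120:240,180:308,::-1],(400,376),interpolation=cv2.INTER_CUBIC)]))"
```

```text
time_s: 42.48
ee_pos: [0.6201, 0.0658, 0.1944]
t 42.475 travel [-113.9 -190.1    4.4] dr [-0.001 -0.002 -0.001] F [ 0.3  0.5 -1.8] pos [0.6201 0.0658 0.1944] gap 0.0237
time_s: 43.1
ee_pos: [0.5605, 0.2608, 0.1938]
top red0 0.67 [231, 170] [-5. -1.]
top red0 0.46 [225, 166] [ 3. 16.]
top red0 0.38 [235, 156] [33. -5.]
top red0 0.38 [243, 177] [-18. -34.]
top white0 0.66 [243, 160] [ 27. -28.]
top white0 0.53 [227, 161] [19. 14.]
top white0 0.43 [239, 171] [ -4. -22.]
scene red0 0.67 [247, 234] [38. -9.]
scene red0 0.62 [266, 244] [12. 32.]
scene red0 0.41 [272, 222] [-28. -17.]
scene white0 0.6 [257, 245] [31. 26.]
scene white0 0.59 [251, 226] [ 21. -27.]
scene white0 0.58 [262, 217] [-13. -41.]
wrist red0 0.71 [468, 41] [10. 34.]
wrist white0 0.95 [491, 11] [32. 18.]
t 43.55 travel [-24.5 -11.5   2.4] dr [ 0.    -0.001 -0.003] F [-0.4 -0.4 -0.6] pos [0.562  0.2569 0.1924] gap 0.0231
```

```bash
python3 -m pendant '{"claw":[10,10,10,10],"travel":[[-12,-6,0],[-24,-11,0],[-24,-11,0],[-24,-11,0]],"dr":[[0,0,0],[0,0,0],[0,0,0],[0,0,0]]}' | grep -E "pos|time"
python3 -c "
from h import *
rows(np.array([.5398,.2724]),.109,-.168)"
```

```text
time_s: 44.15
ee_pos: [0.5395, 0.2731, 0.1922]
t 44.15 travel [ 0.4  0.6 83.2] dr [ 0.    -0.    -0.001] F [ 0.9  0.1 -0.7] pos [0.5395 0.2731 0.1922] gap 0.0231
```

```bash
python3 -m pendant '{"claw":[10,10,10,10,10],"travel":[[0,1,15],[0,1,30],[0,1,42],[0,1,52],[0,1,58]],"dr":[[0,0,0],[0,0,0],[0,0,0],[0,0,0],[0,0,0]]}' | grep -E "pos|time|force"
python3 -m pendant '{"claw":[10,10,10,10,10],"travel":[[0,0,8],[0,0,16],[0,0,21],[0,0,25],[0,0,25]],"dr":[[0,0,0],[0,0,0],[0,0,0],[0,0,0],[0,0,0]]}' | grep -E "pos|time|force"
```

```text
time_s: 44.78
ee_pos: [0.5391, 0.2719, 0.1332]
force: [0.2, 0.4, -1.0]
grip_force: 59.2
time_s: 45.4
ee_pos: [0.5392, 0.272, 0.1089]
force: [-0.1, -0.7, -1.9]
grip_force: 59.2
```

```bash
python3 -m pendant '{"claw":[10,10],"travel":[[0,0,1],[0,0,1]],"dr":[[0,0,0],[0,0,0]]}' | grep -E "pos|time|force"
python3 -m pendant '{"claw":[28,40,60,85,85],"travel":[[0,0,0],[0,0,0],[0,0,0],[0,0,0],[0,0,0]],"dr":[[0,0,0],[0,0,0],[0,0,0],[0,0,0],[0,0,0]]}' | grep -E "pos|time|force|gap"
python3 -m pendant '{"claw":[85,85,85,85,85],"travel":[[0,0,-10],[0,0,-35],[0,0,-65],[0,0,-90],[0,0,-110]],"dr":[[0,0,0],[0,0,0],[0,0,0],[0,0,0],[0,0,0]]}' | grep -E "pos|time|force|gap"
python3 -m pendant '{"claw":[85,85,85],"travel":[[-40,0,0],[-80,0,0],[-90,0,0]],"dr":[[0,0,0],[0,0,0],[0,0,0]]}' | grep -E "pos|time|force|gap"
python3 beads.py
python3 - <<'E'
from h import *
b=shot("scene")[0]; im,d,K,T=shot("wrist"); P=cloud(d,K,T); I=im.astype(int)
g=(I[...,2]>I[...,0]+60)&(d>0)&(P[...,2]>.15)&(P[...,2]<.17)&(P[...,1]>.2)
print(g.sum(),cv2.minAreaRect((P[g][:,:2]*1000).astype(np.float32)),P[g].mean(0))
a=shot("top")[0]
cv2.imwrite('pics/c8.png',np.hstack([cv2.resize(b[160:330,220:400,::-1],(400,376),interpolation=cv2.INTER_CUBIC),cv2.resize(a[120:240,180:308,::-1],(400,376),interpolation=cv2.INTER_CUBIC)]))
E
```

```text
time_s: 45.65
ee_pos: [0.5394, 0.2721, 0.1083]
force: [0.1, -0.4, -1.0]
grip_force: 59.2
time_s: 46.28
ee_pos: [0.5393, 0.2721, 0.1081]
force: [0.5, -0.1, 0.8]
finger_gap: 0.0847
grip_force: 0.0
time_s: 46.9
ee_pos: [0.5396, 0.2723, 0.2202]
force: [-0.0, 0.2, -0.2]
finger_gap: 0.0847
grip_force: 0.0
time_s: 47.28
ee_pos: [0.4483, 0.2881, 0.2191]
force: [0.4, -0.7, 0.3]
finger_gap: 0.0851
grip_force: 0.0
top red0 0.64 [242, 178] [-21. -31.]
top red0 0.51 [235, 154] [40. -5.]
top red0 0.47 [221, 165] [ 5. 28.]
top white0 0.47 [242, 162] [ 19. -26.]
top white0 0.41 [226, 158] [25. 17.]
scene red0 0.65 [267, 247] [12. 42.]
scene red0 0.54 [250, 233] [ 31. -10.]
scene red0 0.51 [269, 222] [-23. -19.]
scene white0 0.59 [261, 219] [ -8. -35.]
scene white0 0.57 [250, 227] [ 24. -26.]
scene white0 0.41 [256, 243] [31. 20.]
1974 ((537.7767333984375, 273.03973388671875), (23.392494201660156, 23.81695556640625), 80.0002212524414) [0.53768558 0.27312738 0.1600313 ]
```

View pics/c8.png

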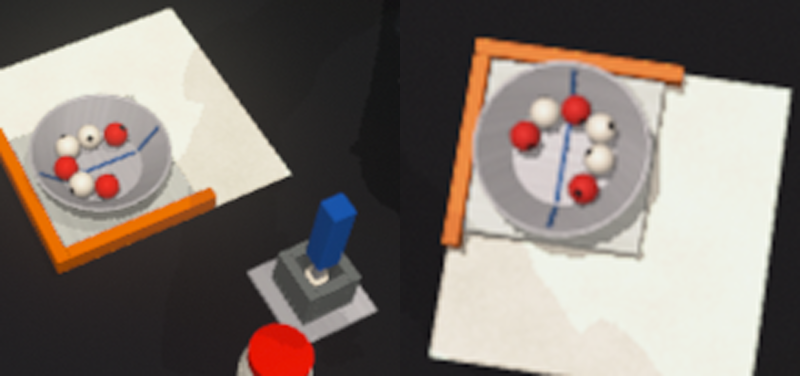

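The last view shows white (545,110) and red (525,137) left of the blue line, and whites (600,127), (598,158) plus red (582,190) right of it. The bowl is tight to both stops, and the stirrer is standing in its holder at its starting position. I'm handing in.

```bash
python3 -c "
from bench import r
print(r.sign_off())"
```

```text
the job is handed in; nothing more can be done
None
```

The job is handed in at about 48 s, and no verdict came back. In the last images the bowl was against both stops, each half held beads of both colours after more than two counter-clockwise turns, and the stirrer was upright in its holder. The last few bead nudges after those turns did not all follow the counter-clockwise circle. I did not re-measure the jars and tray, but the arm never came near them.

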